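Push a row of tea tins home into the desk caddy

ROBOT

A 6-joint arm with a two-finger parallel gripper is mounted at the origin on the work surface. World frame = base frame: x ahead of the robot, y to its left, z up, the work surface at z = 0. Lengths are in m, angles in rad, forces in N, time in s.
With the tool pointing down it reaches from about 0.275 to 0.825 m from the base axis. Payload 4.9 kg.
Tool frame: the origin (TCP) lies midway between the tips of the shut fingers; the grasp point (between the pads) lies 19 mm behind it (grip_point_offset is the distance from the TCP to the grasp point, in m); z points along the fingers, x is the direction in which the jaws open and shut, and the axes are right-handed (so a half turn about z gives the same grasp; the last joint's range is limited). The gripper opens to 85 mm and grips with 20 to 120 N. Pads are 22 mm wide; open, the fingers measure 114 mm over their backs; the gripper's body (76 mm by 85 mm) begins 54 mm behind the grasp point. The pads swing forward as they close: fully open they stand 13 mm farther back than shut.
Start: joints at [-1.473, 0.326, -0.193, 1.052, 0, 1.437], TCP at [0.126, -0.535, 0.231] pointing down, gripper open.
Joint ranges: [-2.65, 2.65], [-0.97, 1.79], [-1.3, 1.35], [-1.93, 2.1], [-1.47, 1.37], [-3.14, 3.14]. Speed limits (rad/s): [2.57, 2.57, 3.14, 3.14, 3.14, 3.14].

INTERFACE

Orientations are given as a rotation vector (axis times angle).
In Python, from cell import * gives the robot as it stands. Calls block until the motion is done:
- movep(position, orientation): joint-space move of the TCP to a pose.
- move_l(position, velocity=0.15, rot=None, until_force=None): straight line of the TCP; rot=None keeps the orientation; velocity is the mean speed in m/s. With until_force (N) it stops when the force on the tool has changed by that much, and returns True; else False.
- set_joints(angles): joint-space move.
- let_go() and grab(newtons=None): open the fingers fully, or close them until they stop; newtons is the grip in N (None keeps the last).
- sleep(seconds).
- ik(position, orientation): joint angles nearest the present ones, or None.
- get_state(): the state.
- grab_frame(name): name is "side" or "top"; returns a dict with "img" (384x512x3 uint8, red, green, blue), "fx", "fy", "cx", "cy" (pixels), "cam_to_world" (4x4, takes a point from camera to world coordinates). Camera axes: x right, y down, z forward; pixel columns grow to the right and rows downward; lengths in m; the calibration is good to about 2 mm. A picture is of the moment at which its call begins. There is no depth.
A pose or a line that the arm cannot do raises MotionError and nothing moves.
- sign_off(): hands the job in, once; it reports no verdict.
Trained networks look in the newest picture that a camera, given by its name, has taken for a name from the list of things; names that differ only in an ending like _2 or _b are one class to them, and where a whole thing is asked for, a point or a joint stands for the part that bears it (a point fixed in the world has none). Each returns a list of dicts, best first, with "score" (0 to 1); they miss things now and then, are a little off and sometimes report something else, mostly with a low value. They report only what shows in the picture. A call takes as long as a camera call. They do not tell look-alikes from the thing itself.
- spot_in(camera, name): "centre" ([column, row] in pixels, amid what is visible of it).
- silhouettes(camera, name): "mask" (384x512 bool, what is visible of it) and "centre" ([column, row] in pixels, amid what is visible of it).
- tip_of(camera, name): "centre" ([column, row] in pixels: a listed point, or the origin of a listed thing).
The state is a dict: "clock": time; "q": joint angles; "joint_velocities": joint speeds; "tau": joint torques, N m; "position": TCP position; "eef_rot": TCP orientation; "contact_force": force on the tool from outside, world axes, zero at the start; "wrist_torque": the same for the moment, N m; "finger_gap": opening from 0.0 (shut) to 1.0 (fully open).
Only numpy, scipy, OpenCV 4.12 (cv2) and the standard library are available. Lean on these libraries where they do the work, as an engineer would, in place of code of your own. Each camera call takes 0.05 s, during which the arm holds its last target.

TASK

With the wooden push block, held by its post, and never with the gripper itself, push the four square tea tins as one straight row along the desk into the wooden bay, without lifting the tins and without the row buckling or coming apart. Feel for the stop inside the bay and press the row firmly home against it for a moment, about 12 N, never over 18 N. Leave the block standing upright against the last tin, let go, and leave the mug, jar and charger alone.

Things in the scene. Friction and masses are not known exactly. Their poses are not given: they have to be found in the camera images.
- bay: Fixed wooden bay on the desk: two rails 14 mm tall, 10 mm thick, 48 mm apart inside, no floor (tins slide on the desk). Origin on the desk, middle of the throat where the straight rails begin; x runs into the bay along its middle line, z up. Rails run from x = 0 to 300 mm. Before the throat two flared cheeks widen to about 82 mm at x = -56 mm. Sliding the row takes 1 to 5 N.
- bay_back (a point): Desk-level point at x = 300 mm in the bay, at the foot of its 80 mm tall back board. Before it a dark wooden stop (20 mm thick, 40 mm tall, brass screw on top) is clamped across the rails: its face lies anywhere from 165 to 195 mm past the throat, different each time and not measured: find it by feel. Rigid below 25 N.
- tin1: Square metal tea tin, 40 x 40 mm and 55 mm tall (plus a 4 mm lid button that is only for looks), 80 to 160 g. Origin at the centre of its underside, z up; x points along the row, roughly towards the bay. The first of the row, nearest the bay; at the start its front face stands 30 to 60 mm before the throat.
- tin2: Square metal tea tin, 40 x 40 mm and 55 mm tall (plus a 4 mm lid button that is only for looks), 80 to 160 g. Origin at the centre of its underside, z up; x points along the row, roughly towards the bay. Second of the row.
- tin3: Square metal tea tin, 40 x 40 mm and 55 mm tall (plus a 4 mm lid button that is only for looks), 80 to 160 g. Origin at the centre of its underside, z up; x points along the row, roughly towards the bay. Third of the row.
- tin4: Square metal tea tin, 40 x 40 mm and 55 mm tall (plus a 4 mm lid button that is only for looks), 80 to 160 g. Origin at the centre of its underside, z up; x points along the row, roughly towards the bay. Last of the row, farthest from the bay; the block pushes on its back face.
- block: Wooden push block behind the row. Dark foot 50 mm along x, 40 mm wide along y, 12 mm tall; at its front an upright face (the last 12 mm of the foot) 30 mm tall; behind that a light grip post 24 mm wide along y, from x = -19 to +11 mm, up to 55 mm height. 300 g. Origin at the centre of its underside; the +x face, 25 mm ahead, pushes. Take the post low, across its width. Fits between the rails; pressing it down adds drag.
- mug: White mug, 85 mm tall, 76 mm across, bystander. Origin under its centre.
- jar: Closed glass jar, 75 mm tall, 56 mm across, bystander. Origin under its centre.
- charger: White wall charger, 48 x 30 x 28 mm, bystander. Origin under its centre.
Not all that is in view belongs to the job. Leave any green or turquoise look-alike of the tin4 alone.

How it is judged:
By the outcome, as a careful person would: the job done as asked, in the order asked, and still so for the second after the job is handed in, with the robot touching nothing.
It also fails if it takes over 67 s, if anything falls off the work surface, if the arm or the gripper's body presses on something with over 40 N, if the wrist force passes 120 N, or if a joint passes its speed limit or range.

## Working session

There is one attempt and no reset: what is moved stays moved. The work goes in short steps, each a Python script; the robot and the scene stay as the last script left them, time stands still between calls to the robot, and variables do not carry over. Pictures are saved under pics/ and viewed, and the job is handed in when it is done.

```bash
ls; mkdir -p pics
python3 - <<'E'
from cell import *
import cv2
for c in ("side","top"):
    f=grab_frame(c); cv2.imwrite(f"pics/{c}0.png",f["img"][:,:,::-1])
    print(c,f["fx"],f["fy"],f["cx"],f["cy"],f["cam_to_world"])
    for n in ["bay","bay_back","tin1","tin4","block","mug","jar","charger"]:
        try: print(n,[(round(d["score"],2),[round(float(v)) for v in d["centre"]]) for d in tip_of(c,n)][:7])
        except Exception as e: print(n,e)
s=get_state();print({k:s[k] for k in s})
E
```

```text
pics
side 452.7990992335975 452.7990992335975 259.4091555908678 188.53959248118005 [[-0.89423982 -0.33646016  0.2951774   0.18510528]
 [-0.44737624  0.69218838 -0.56633007  0.79222494]
 [-0.01377086 -0.63849025 -0.7695067   1.08122582]
 [ 0.          0.          0.          1.        ]]
bay [(0.89, [296, 206])]
bay_back [(0.97, [246, 289])]
tin1 [(0.82, [346, 193]), (0.81, [304, 196]), (0.68, [366, 160]), (0.6, [350, 175]), (0.58, [316, 172]), (0.57, [320, 168]), (0.53, [311, 186])]
tin4 [(0.82, [346, 193]), (0.81, [304, 196]), (0.68, [366, 160]), (0.6, [350, 175]), (0.58, [316, 172]), (0.57, [320, 168]), (0.53, [311, 186])]
block [(0.61, [335, 141])]
mug [(0.66, [305, 196]), (0.65, [272, 139])]
jar [(0.65, [236, 229]), (0.49, [317, 173])]
charger [(0.5, [264, 174])]
top 384.58724024516033 384.58724024516033 256.74357626650703 182.08766586563527 [[-0.00372065 -0.98400823  0.17808416  0.41715647]
 [-0.99990969  0.00136108 -0.01337009  0.04602405]
 [ 0.01291389 -0.17811782 -0.98392442  0.87626508]
 [ 0.          0.          0.          1.        ]]
bay [(0.84, [263, 226]), (0.69, [296,
[... 419 characters left out ...]
.85, [299, 165])]
{'clock': 0.9, 'q': array([-1.47320072e+00,  3.26184889e-01, -1.92573291e-01,  1.05200676e+00,
       -2.51906052e-06,  1.43661959e+00]), 'joint_velocities': array([ 0.00100457, -0.000397  , -0.00039275,  0.00075019, -0.00096243,
       -0.00077193]), 'tau': array([ 1.17521857e-03, -4.43316042e+01,  2.62759334e+01,  8.74898578e-04,
       -2.04440826e-04, -6.69559640e-06]), 'position': array([ 0.12636234, -0.53531799,  0.23129923]), 'eef_rot': array([ 2.46338105e+00, -1.94966798e+00,  3.13671763e-05]), 'contact_force': array([-5.44084594e-04, -2.51005184e-02, -6.96295947e-01]), 'wrist_torque': array([ 0.00511069,  0.04066947, -0.00994589]), 'finger_gap': 1.0010037241918361}
```

View pics/side0.png

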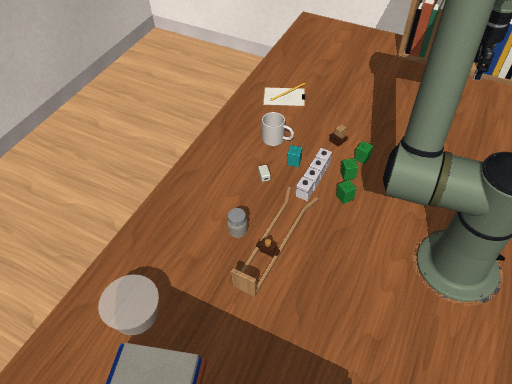

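View pics/top0.png

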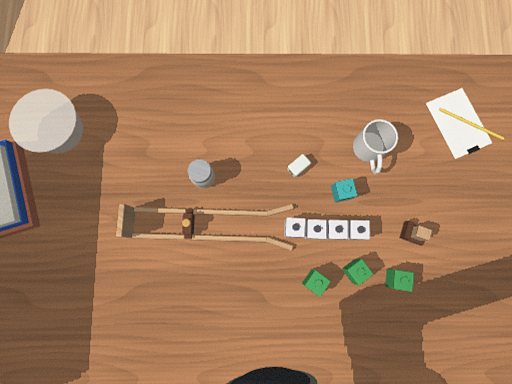

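Run:
```python
import cv2
t=cv2.imread("pics/top0.png"); s=cv2.imread("pics/side0.png")
cv2.imwrite("pics/t_a.png",cv2.resize(t[190:270,275:445],None,fx=4.7,fy=4.7,interpolation=cv2.INTER_CUBIC))
cv2.imwrite("pics/t_b.png",cv2.resize(t[190:270,105:305],None,fx=4,fy=4,interpolation=cv2.INTER_CUBIC))
cv2.imwrite("pics/s_a.png",cv2.resize(s[115:300,225:375],None,fx=3.2,fy=3.2,interpolation=cv2.INTER_CUBIC))
```

```text
(no output)
```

View pics/t_a.png

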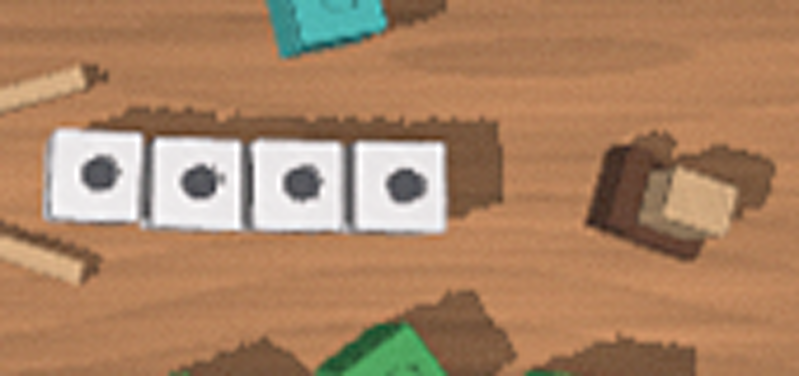

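View pics/t_b.png

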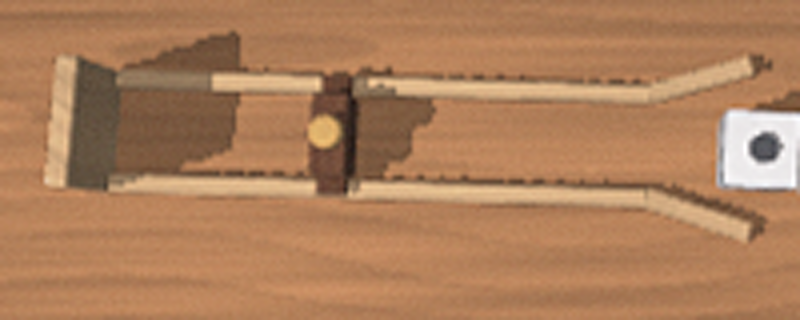

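View pics/s_a.png

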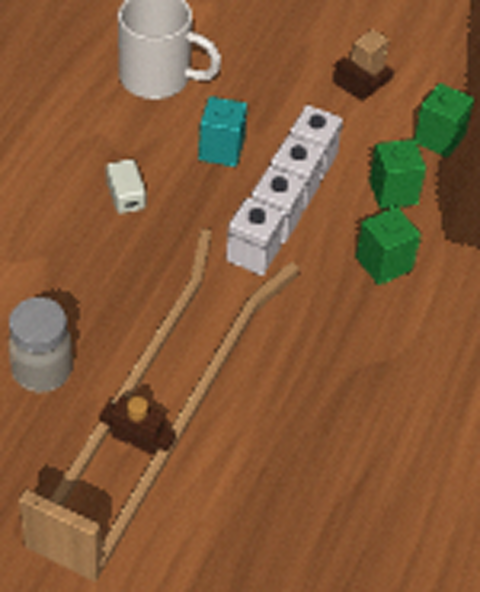

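```bash
cat > h.py <<'E'
from cell import *
import numpy as np, cv2
def w(f,px,z):
    T=np.array(f["cam_to_world"]);px=np.atleast_2d(np.array(px,float))
    d=np.c_[(px[:,0]-f["cx"])/f["fx"],(px[:,1]-f["cy"])/f["fy"],np.ones(len(px))]@T[:3,:3].T
    o=T[:3,3]; return (o+d*((z-o[2])/d[:,2:3]))[:,:2]
def tins(f,name):
    m=(f["img"].min(2)>165)&(f["img"].max(2).astype(int)-f["img"].min(2)<40)
    return m
E
python3 - <<'E'
from h import *
np.set_printoptions(precision=4,suppress=True)
f=grab_frame("top"); g=grab_frame("side")
im=f["img"].astype(int)
ta=lambda p:[(275+u/4.7-.4,190+v/4.7-.4) for u,v in p]
tb=lambda p:[(105+u/4-.4,190+v/4-.4) for u,v in p]
sa=lambda p:[(225+u/3.2-.35,115+v/3.2-.35) for u,v in p]
print("tins top lid",w(f,ta([(99,173),(200,181),(302,182),(406,184)]),.059))
print("tins side lid",w(g,sa([(257,216),(279,184),(299,153),(317,121)]),.059))
print("post top",w(f,ta([(668,168),(738,190),(728,238),(664,218)]),.055))
print("post side",w(g,sa([(372,28),(388,42),(371,57),(353,45)]),.055))
print("face top 30mm top", w(f,ta([(610,145),(640,150),(610,235),(588,225)]),.03))
print("rails", w(f,tb([(225,84),(645,95),(115,181),(645,195),(750,62),(750,230)]),.014))
print("side rails", w(g,sa([(197,280),(253,305),(205,232),(295,268),(65,470),(108,555)]),.014))
# tin corners
m=tins(f,"")[200:260,280:380].astype(np.uint8)
n,l,st,ce=cv2.connectedComponentsWithStats(m)
for i in range(1,n):
    if st[i,4]>100:
        ys,xs=np.where(l==i); r=cv2.minAreaRect(np.c_[xs,ys].astype(np.float32)); print(st[i],r, w(f,[(r[0][0]+280,r[0][1]+200)],.055))
# rails profile by column
for c in (150,175,205,225,245,262):
    col=im[195:262,c]; b=(col[:,0]>170)&(col[:,2]>85); print(c,[195+int(k) for k in np.where(b)[0]])
E
```

```text
tins top lid [[ 0.4695 -0.0472]
 [ 0.4658 -0.0927]
 [ 0.4652 -0.1388]
 [ 0.4642 -0.1858]]
tins side lid [[ 0.4668 -0.0411]
 [ 0.4636 -0.0868]
 [ 0.4616 -0.1321]
 [ 0.4617 -0.1795]]
post top [[ 0.4713 -0.3069]
 [ 0.4613 -0.3381]
 [ 0.4397 -0.3317]
 [ 0.4488 -0.3034]]
post side [[ 0.4607 -0.334 ]
 [ 0.4385 -0.321 ]
 [ 0.4466 -0.2923]
 [ 0.4694 -0.3012]]
face top 30mm top [[ 0.4838 -0.2911]
 [ 0.4814 -0.3051]
 [ 0.442  -0.2881]
 [ 0.4466 -0.2781]]
rails [[ 0.5086  0.2495]
 [ 0.5018  0.0141]
 [ 0.4549  0.308 ]
 [ 0.4462  0.0146]
 [ 0.5203 -0.0453]
 [ 0.4269 -0.0434]]
side rails [[ 0.4989  0.019 ]
 [ 0.4406  0.023 ]
 [ 0.5161 -0.0375]
 [ 0.4222 -0.0342]
 [ 0.5149  0.2531]
 [ 0.4469  0.3076]]
[  4  17  21  20 318] ((14.0, 26.5), (19.0, 20.0), 90.0) [[ 0.4696 -0.0441]]
[ 27  19  20  20 306] ((36.5, 28.5), (19.0, 19.0), 0.0) [[ 0.4652 -0.0919]]
[ 48  20  21  19 310] ((58.0, 29.0), (20.0, 18.0), -0.0) [[ 0.4641 -0.1378]]
[ 70  20  20  20 310] ((79.5, 29.5), (19.0, 19.0), 90.0) [[ 0.4629 -0.1837]]
150 [198, 199, 234, 235, 236, 237, 238, 239, 240, 241, 242, 243, 244, 245, 246, 247, 248, 249, 25
[... 617 characters left out ...]
 220, 221, 222, 223, 224, 225, 226, 227, 228, 229, 230, 231, 232, 233, 236, 237, 238, 239, 240, 242, 243, 244, 245, 246, 247, 248, 249, 250, 251, 252, 253, 254, 255, 256, 257, 258, 259, 260, 261]
245 [198, 199, 200, 201, 202, 203, 204, 205, 206, 207, 211, 212, 213, 214, 216, 218, 220, 221, 222, 223, 224, 225, 226, 227, 228, 229, 230, 231, 232, 233, 237, 238, 239, 240, 243, 244, 245, 246, 247, 248, 249, 250, 251, 253, 254, 256, 257, 258, 259, 260, 261]
262 [199, 200, 201, 204, 205, 206, 208, 209, 212, 213, 214, 215, 217, 220, 222, 223, 224, 225, 226, 227, 228, 229, 230, 231, 232, 233, 234, 238, 239, 240, 241, 243, 244, 245, 246, 247, 248, 249, 250, 251, 252, 253, 256, 257, 258, 259, 260, 261]
```

Run:
```python
from h import *
from scipy.spatial.transform import Rotation as R
np.set_printoptions(precision=4,suppress=True)
f=grab_frame("top"); im=f["img"]
hsv=cv2.cvtColor(im,cv2.COLOR_RGB2HSV)
m=((hsv[...,0]>40)&(hsv[...,0]<100)&(hsv[...,1]>110)).astype(np.uint8)
n,l,st,ce=cv2.connectedComponentsWithStats(m)
for i in range(1,n):
    if st[i,4]>100:
        ys,xs=np.where(l==i); b=cv2.boxPoints(cv2.minAreaRect(np.c_[xs,ys].astype(np.float32))); print(b.round(),"\n",w(f,b,.055))
g=grab_frame("side")
print("spread", get_state()["eef_rot"],R.from_rotvec(get_state()["eef_rot"]).as_matrix())
for psi in (72.5,88.3):
  for flip in (0,180):
    a=np.radians(psi-90+flip); X=np.array([np.cos(a),np.sin(a),0]);Z=np.array([0,0,-1.]);Y=np.cross(Z,X)
    rv=R.from_matrix(np.c_[X,Y,Z]).as_rotvec()
    for p in ([.4545,-.316,.02],[.4545,-.316,.12],[.47,0.03,.02],[.47,.03,.15]):
        q=ik(p,rv); print(psi,flip,p,None if q is None else np.array(q))
```

```text
[[330. 183.]
 [352. 178.]
 [357. 196.]
 [335. 202.]] 
 [[ 0.5627 -0.1252]
 [ 0.5748 -0.174 ]
 [ 0.5344 -0.1821]
 [ 0.5225 -0.1336]]
[[342. 268.]
 [359. 255.]
 [373. 274.]
 [356. 287.]] 
 [[ 0.3821 -0.1424]
 [ 0.4086 -0.18  ]
 [ 0.3707 -0.207 ]
 [ 0.3447 -0.1695]]
[[385. 288.]
 [387. 269.]
 [414. 271.]
 [412. 290.]] 
 [[ 0.3424 -0.2308]
 [ 0.3811 -0.2373]
 [ 0.3754 -0.293 ]
 [ 0.3368 -0.286 ]]
[[302. 283.]
 [313. 268.]
 [331. 281.]
 [319. 296.]] 
 [[ 0.3536 -0.0573]
 [ 0.3837 -0.0814]
 [ 0.3562 -0.1179]
 [ 0.3265 -0.0937]]
spread [ 2.4634 -1.9496  0.0001] [[ 0.2297 -0.9733  0.    ]
 [-0.9733 -0.2297 -0.0001]
 [ 0.0001  0.     -1.    ]]
72.5 0 [0.4545, -0.316, 0.02] [-0.7409  0.5616 -0.4346  0.5746  0.      1.1353]
72.5 0 [0.4545, -0.316, 0.12] [-0.7409  0.4315 -0.3416  0.7977  0.      1.1353]
72.5 0 [0.47, 0.03, 0.02] [-0.0932  0.45   -0.6535  0.4672  0.      1.7831]
72.5 0 [0.47, 0.03, 0.15] [-0.0932  0.2587 -0.5144  0.7977  0.      1.7831]
72.5 180 [0.4545, -0.316, 0.02] [-0.7409  0.5616 -0.4346  0.5746  0.     -2.0063]
72.5 180 [0.4545, -0.316, 0.12] [-0.7409  0.4315 -0.3416  0.7977  0.     -2.0063]
72.5 180 [0.47, 0.03, 0.02] [-0.0932  0.45   -0.6535  0.4672  0.     -1.3585]
72.5 180 [0.47, 0.03, 0.15] [-0.0932  0.2587 -0.5144  0.7977  0.     -1.3585]
88.3 0 [0.4545, -0.316, 0.02] [-0.7409  0.5616 -0.4346  0.5746  0.      0.8596]
88.3 0 [0.4545, -0.316, 0.12] [-0.7409  0.4315 -0.3416  0.7977  0.      0.8596]
88.3 0 [0.47, 0.03, 0.02] [-0.0932  0.45   -0.6535  0.4672  0.      1.5073]
88.3 0 [0.47, 0.03, 0.15] [-0.0932  0.2587 -0.5144  0.7977  0.      1.5073]
88.3 180 [0.4545, -0.316, 0.02] [-0.7409  0.5616 -0.4346  0.5746  0.     -2.282 ]
88.3 180 [0.4545, -0.316, 0.12] [-0.7409  0.4315 -0.3416  0.7977  0.     -2.282 ]
88.3 180 [0.47, 0.03, 0.02] [-0.0932  0.45   -0.6535  0.4672  0.     -1.6343]
88.3 180 [0.47, 0.03, 0.15] [-0.0932  0.2587 -0.5144  0.7977  0.     -1.6343]
```

```bash
cat >> h.py <<'E'
from scipy.spatial.transform import Rotation as R
def rv(psi):
    a=np.radians(psi-90); X=np.array([np.cos(a),np.sin(a),0]);Z=np.array([0,0,-1.]);Y=np.cross(Z,X)
    return R.from_matrix(np.c_[X,Y,Z]).as_rotvec()
def shot(c,n,box=None,k=4):
    f=grab_frame(c); i=f["img"][:,:,::-1]
    if box: i=cv2.resize(i[box[1]:box[3],box[0]:box[2]],None,fx=k,fy=k,interpolation=cv2.INTER_CUBIC)
    cv2.imwrite("pics/"+n,i); return f
np.set_printoptions(precision=4,suppress=True)
E
python3 - <<'E'
from h import *
movep([.4545,-.316,.14],rv(72.5))
move_l([.4545,-.316,.06],0.15)
shot("top","t1.png",(350,170,480,290),5); shot("side","s1.png",(290,90,420,210),5)
print(get_state()["clock"],get_state()["contact_force"])
E
```

```text
3.3833 [0.425  0.405  0.7852]
```

View pics/t1.png

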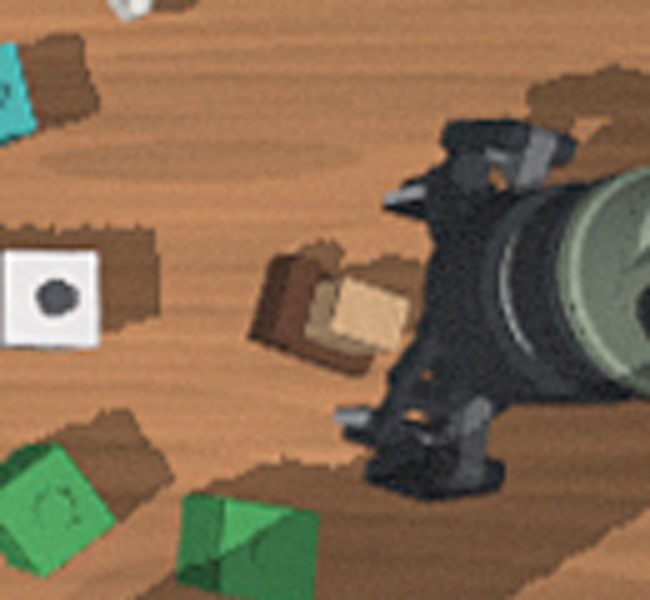

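View pics/s1.png

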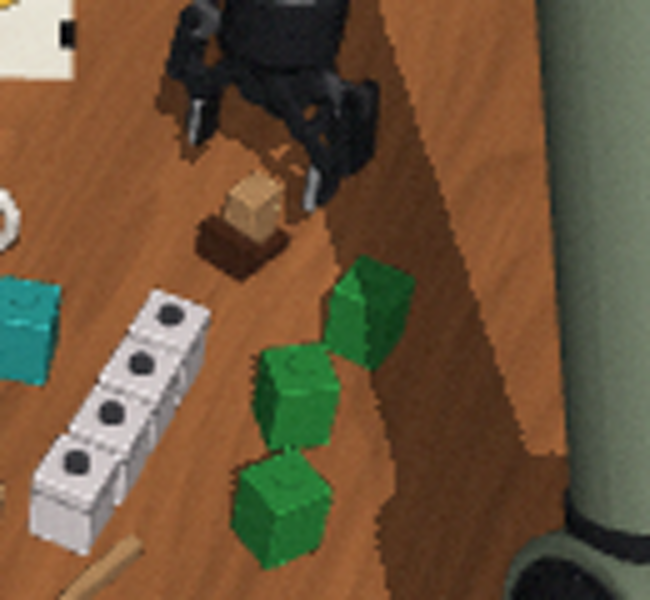

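Run:
```python
from h import *
for c,tips,box in (("top",[(400,200),(352,418)],(350,170)),("side",[(198,140),(312,205)],(290,90))):
    f=grab_frame(c);T=np.linalg.inv(np.array(f["cam_to_world"]))
    a=np.radians(72.5-90);X=np.array([np.cos(a),np.sin(a),0])
    for s in (1,-1):
        p=np.array([.4545,-.316,.073])+s*X*.0425
        v=T[:3,:3]@p+T[:3,3]; u=np.array([f["cx"]+f["fx"]*v[0]/v[2],f["cy"]+f["fy"]*v[1]/v[2]]); print(c,"proj pad crop",(u-box)*5)
```

```text
top proj pad crop [398.9271 217.1153]
top proj pad crop [353.8905 413.1923]
side proj pad crop [206.1152 136.2854]
side proj pad crop [309.9725 196.4853]
```

Run:
```python
from h import *
h=move_l([.4545,-.316,.019],0.06,until_force=8); s=get_state(); print(h,s["position"],s["contact_force"])
grab(80); s=get_state(); print(s["position"],s["contact_force"],s["finger_gap"],s["clock"])
shot("top","t2.png",(350,170,480,290),5); shot("side","s2.png",(290,90,420,210),5)
```

```text
False [ 0.4546 -0.3161  0.019 ] [-0.8101  0.5679 -0.3982]
[ 0.4551 -0.3163  0.0195] [0.9386 0.9194 3.1692] 0.27002808506536685 4.9083
```

View pics/t2.png

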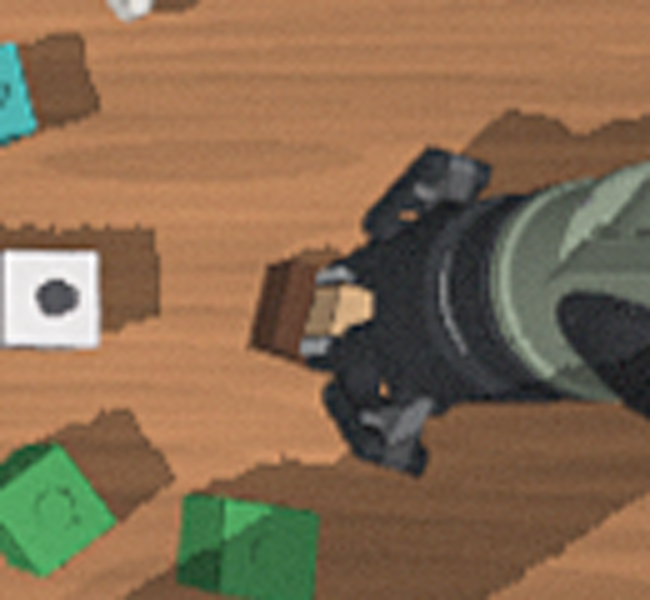

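View pics/s2.png

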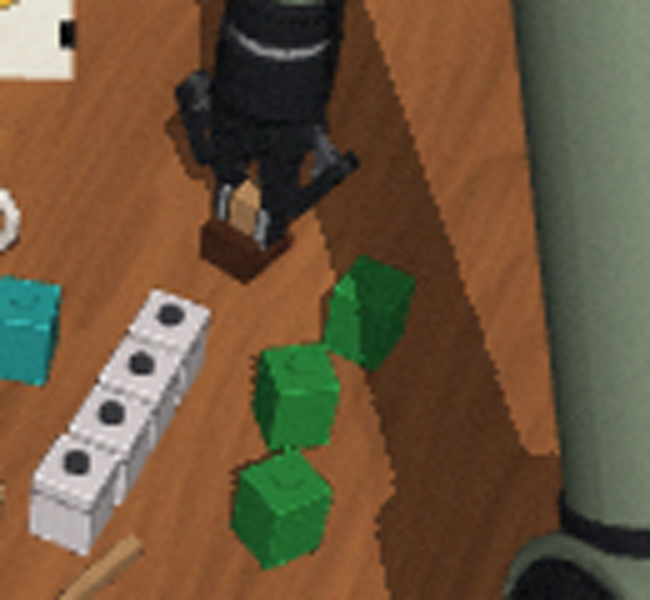

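Run:
```python
import cv2
t=cv2.imread("pics/top0.png")
for c in (175,215,230,245,260):
    print(c,[(r,int(t[r,c,0]),int(t[r,c,2])) for r in list(range(205,219))+list(range(232,246))])
cv2.imwrite("pics/t_c.png",cv2.resize(t[198:252,180:300],None,fx=6.6,fy=6.6,interpolation=cv2.INTER_CUBIC))
s=cv2.imread("pics/side0.png")
cv2.imwrite("pics/s_c.png",cv2.resize(s[140:270,240:340],None,fx=4.6,fy=4.6,interpolation=cv2.INTER_CUBIC))
```

```text
175 [(205, 89, 169), (206, 85, 177), (207, 78, 161), (208, 95, 160), (209, 136, 221), (210, 142, 224), (211, 134, 220), (212, 117, 187), (213, 94, 164), (214, 98, 195), (215, 88, 180), (216, 88, 180), (217, 91, 185), (218, 91, 182), (232, 81, 161), (233, 46, 99), (234, 89, 147), (235, 131, 213), (236, 141, 224), (237, 140, 222), (238, 121, 195), (239, 95, 174), (240, 95, 194), (241, 87, 175), (242, 92, 182), (243, 90, 180), (244, 87, 175), (245, 87, 177)]
215 [(205, 92, 187), (206, 96, 189), (207, 91, 186), (208, 78, 156), (209, 71, 126), (210, 121, 198), (211, 143, 227), (212, 139, 222), (213, 122, 196), (214, 97, 168), (215, 90, 190), (216, 93, 187), (217, 93, 187), (218, 92, 183), (232, 86, 182), (233, 82, 170), (234, 59, 121), (235, 76, 131), (236, 121, 198), (237, 146, 229), (238, 139, 221), (239, 127, 209), (240, 96, 177), (241, 89, 180), (242, 89, 178), (243, 89, 176), (244, 84, 173), (245, 93, 185)]
230 [(205, 92, 184), (206, 91, 185), (207, 91, 181), (208, 74, 150), (209, 54, 98), (210, 105, 175), (211, 145, 231), (212, 137, 221), (213, 131, 217), (214, 113, 187), (215, 81, 
[... 505 characters left out ...]
91, 174), (232, 98, 194), (233, 95, 190), (234, 81, 159), (235, 52, 101), (236, 87, 147), (237, 127, 209), (238, 139, 223), (239, 136, 220), (240, 115, 190), (241, 88, 159), (242, 85, 170), (243, 88, 175), (244, 91, 181), (245, 93, 187)]
260 [(205, 91, 180), (206, 82, 169), (207, 86, 173), (208, 84, 175), (209, 81, 164), (210, 51, 100), (211, 104, 170), (212, 139, 224), (213, 135, 217), (214, 128, 206), (215, 106, 179), (216, 84, 169), (217, 88, 177), (218, 82, 169), (232, 94, 190), (233, 93, 183), (234, 90, 181), (235, 78, 156), (236, 59, 105), (237, 104, 171), (238, 143, 227), (239, 134, 217), (240, 133, 209), (241, 104, 175), (242, 78, 158), (243, 85, 177), (244, 91, 185), (245, 90, 186)]
```

View pics/t_c.png

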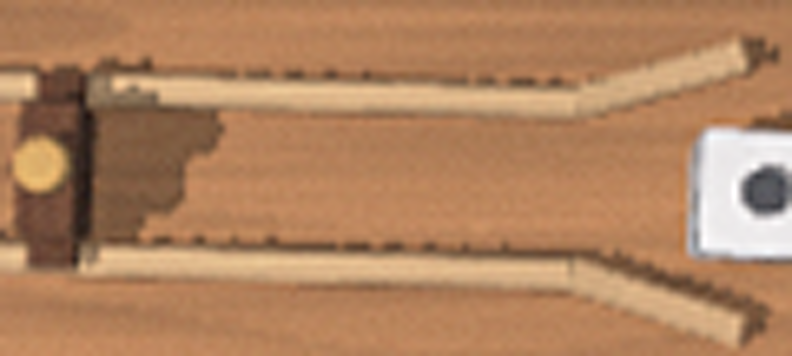

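View pics/s_c.png

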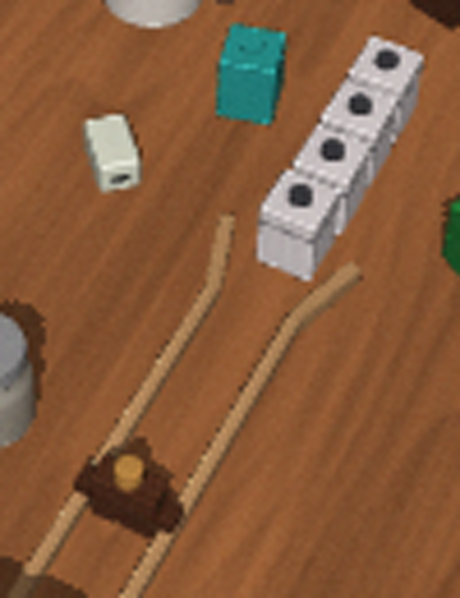

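Run:
```python
from h import *
f=grab_frame("top")
for c,a,b in ((175,208.1,234.1),(215,209.5,235.5),(230,209.8,235.8),(245,210.1,236.2),(260,210.9,236.9)):
    A,B=w(f,[(c,a),(c,b)],.014); print(A,B,"sep",A[0]-B[0],"mid axis",(A+B)/2-[.005,0])
ta=lambda p:[(275+u/4.7-.4,190+v/4.7-.4) for u,v in p]
print(w(f,ta([(95,130),(95,220),(198,138),(198,229),(298,140),(298,231),(400,143),(400,232)]),.055))
# contact: block face corners now (z=.03)
g=[(350+u/5-.4,170+v/5-.4) for u,v in [(269,262),(252,348)]]
print(w(f,g,.03))
```

```text
[0.5141 0.2181] [0.4562 0.2161] sep 0.05790592643582121 mid axis [0.4802 0.2171]
[0.5108 0.1283] [0.4529 0.1274] sep 0.0579056792754844 mid axis [0.4768 0.1279]
[0.51   0.0946] [0.4521 0.0941] sep 0.05791759722336626 mid axis [0.4761 0.0944]
[0.5093 0.0609] [0.4511 0.0608] sep 0.05814965479594664 mid axis [0.4752 0.0609]
[0.5074 0.0272] [0.4495 0.0275] sep 0.05791469137756239 mid axis [0.4734 0.0274]
[[ 0.4893 -0.0462]
 [ 0.4487 -0.0454]
 [ 0.4855 -0.0931]
 [ 0.4445 -0.0918]
 [ 0.4845 -0.1386]
 [ 0.4435 -0.1369]
 [ 0.483  -0.1852]
 [ 0.4429 -0.1831]]
[[ 0.4804 -0.2887]
 [ 0.4429 -0.2785]]
```

Run:
```python
from h import *
p=get_state()["position"]
move_l([p[0],p[1],.0215],.03); print(get_state()["contact_force"])
move_l([.462,-.260,.0215],.05,rot=rv(88.0)); print(get_state()["contact_force"])
s=get_state();print(s["position"],s["clock"])
shot("top","t3.png",(280,190,440,270),5); shot("side","s3.png",(280,100,400,210),5)
```

```text
[ 0.3911  0.0845 -2.5259]
[ 0.5987  1.051  -3.0236]
[ 0.4621 -0.2604  0.0215] 6.5917
```

View pics/t3.png

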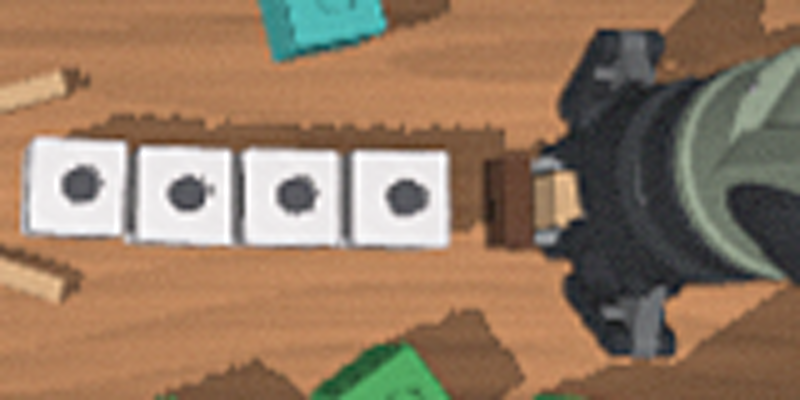

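View pics/s3.png

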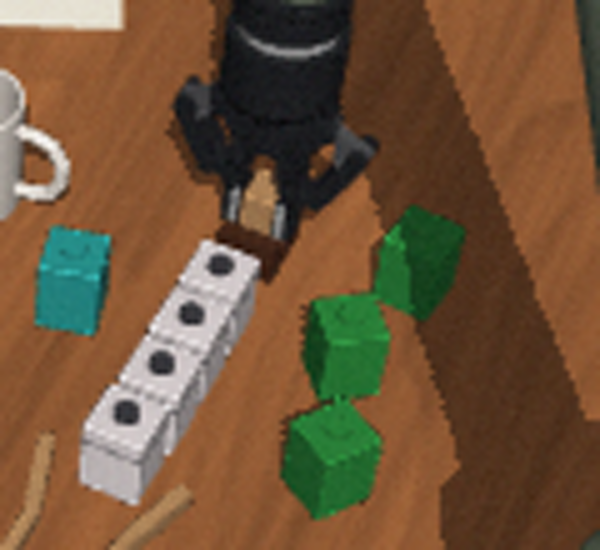

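Run:
```python
from h import *
f=grab_frame("top"); im=f["img"].astype(int)
for c in (379,381,383,385): print(c,[(r,im[r,c].tolist()) for r in range(217,244,1) if r<224 or r>235])
for c in (360,): print(c,[(r,im[r,c,2]) for r in range(215,245)])
cc=lambda p:[(280+u/5-.4,190+v/5-.4) for u,v in p]
print(w(f,cc([(495,153),(495,247),(495,200)]),.031), w(f,cc([(400,150),(400,247),(451,200)]),.055))
```

```text
379 [(217, [123, 91, 65]), (218, [118, 84, 61]), (219, [117, 82, 56]), (220, [125, 90, 66]), (221, [106, 78, 57]), (222, [69, 47, 34]), (223, [77, 52, 41]), (236, [77, 52, 43]), (237, [76, 52, 42]), (238, [67, 44, 35]), (239, [119, 84, 60]), (240, [180, 127, 88]), (241, [198, 140, 99]), (242, [193, 136, 94]), (243, [186, 130, 93])]
381 [(217, [180, 129, 89]), (218, [176, 124, 86]), (219, [157, 113, 78]), (220, [115, 80, 59]), (221, [100, 70, 52]), (222, [101, 68, 55]), (223, [101, 70, 51]), (236, [102, 71, 55]), (237, [99, 66, 51]), (238, [89, 58, 46]), (239, [98, 67, 47]), (240, [159, 112, 78]), (241, [202, 143, 101]), (242, [190, 132, 94]), (243, [188, 131, 93])]
383 [(217, [188, 132, 92]), (218, [187, 130, 93]), (219, [166, 122, 86]), (220, [111, 83, 61]), (221, [105, 72, 52]), (222, [99, 67, 47]), (223, [100, 69, 51]), (236, [102, 68, 54]), (237, [101, 68, 56]), (238, [100, 67, 54]), (239, [104, 71, 56]), (240, [155, 112, 75]), (241, [199, 141, 98]), (242, [190, 136, 94]), (243, [184, 129, 91])]
385 [(217, [190, 136, 93]), (218, [188, 135, 94]), (219, [166, 118, 85]), (220, [112,
[... 320 characters left out ...]
)), (218, np.int64(54)), (219, np.int64(44)), (220, np.int64(181)), (221, np.int64(246)), (222, np.int64(236)), (223, np.int64(235)), (224, np.int64(239)), (225, np.int64(211)), (226, np.int64(92)), (227, np.int64(89)), (228, np.int64(92)), (229, np.int64(97)), (230, np.int64(93)), (231, np.int64(87)), (232, np.int64(97)), (233, np.int64(195)), (234, np.int64(241)), (235, np.int64(234)), (236, np.int64(236)), (237, np.int64(242)), (238, np.int64(233)), (239, np.int64(146)), (240, np.int64(103)), (241, np.int64(90)), (242, np.int64(92)), (243, np.int64(92)), (244, np.int64(99))]
[[ 0.4844 -0.2337]
 [ 0.4434 -0.2312]
 [ 0.4638 -0.2324]] [[ 0.4839 -0.185 ]
 [ 0.4428 -0.1829]
 [ 0.4626 -0.2057]]
```

```bash
cat >> h.py <<'E'
def ax(y): return .4731+.034*(y-.027)
def go(y,off,v=.04,uf=9,z=.0207):
    h=move_l([ax(y)+off,y,z],v,until_force=uf); s=get_state()
    print("hit" if h else "ok",s["position"],s["contact_force"],round(s["clock"],2)); return h
E
python3 - <<'E'
from h import *
grab(110); p=get_state()["position"]
move_l([p[0],p[1],.0207],.02); print(get_state()["contact_force"])
o=.4622-ax(-.24)
print(o)
go(-.236,o); go(-.215,o+.0004,.03)
shot("top","t4.png",(280,190,440,270),5)
E
```

```text
[-0.1256  0.4442 -2.1913]
-0.0018220000000000458
ok [ 0.4625 -0.2361  0.0208] [-0.1555 -0.9332 -2.8766] 7.96
ok [ 0.4634 -0.2147  0.0207] [-0.5931  0.2381 -3.004 ] 8.81
```

View pics/t4.png

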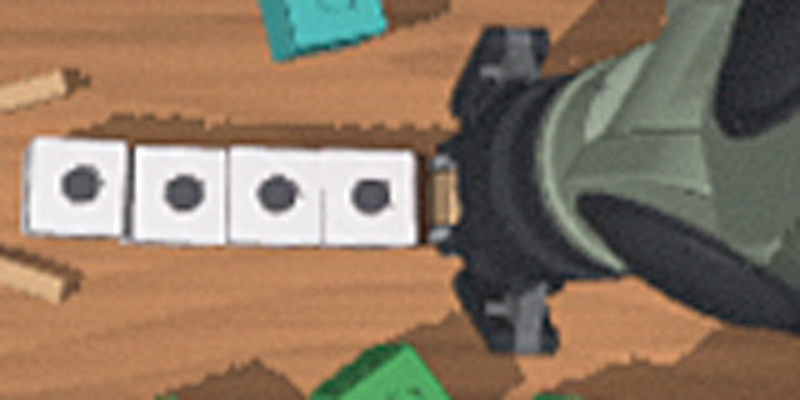

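Run:
```python
from h import *
go(-.19,-.0012,.03); go(-.165,-.0006,.03)
shot("top","t5.png",(240,190,400,270),5)
```

```text
ok [ 0.4644 -0.1895  0.0207] [ 0.0526  0.7061 -3.2625] 9.84
ok [ 0.466  -0.1646  0.0207] [-0.0088 -0.2345 -4.3378] 10.82
```

View pics/t5.png

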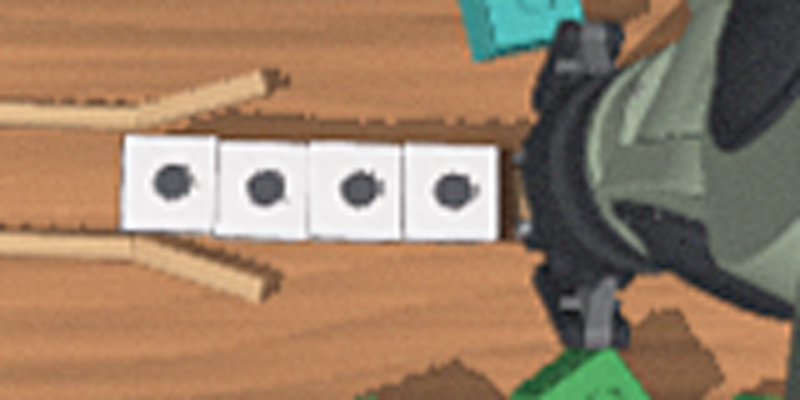

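Run:
```python
from h import *
go(-.13,-.0002,.04); go(-.09,0,.04)
shot("top","t6.png",(200,160,400,310),4)
```

```text
ok [ 0.4675 -0.1296  0.0207] [-0.9771 -0.0643 -2.3999] 11.9
ok [ 0.4691 -0.0896  0.0207] [ 0.1491 -0.4001 -2.9185] 13.05
```

View pics/t6.png

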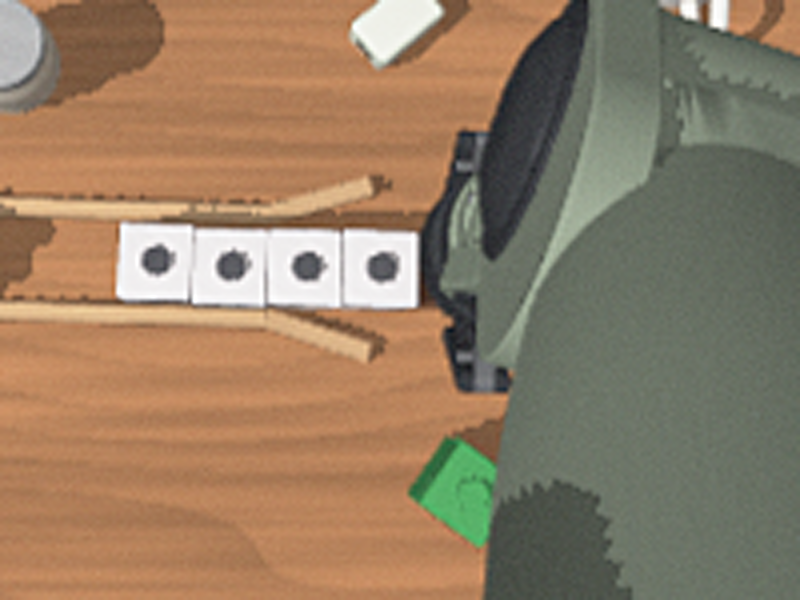

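Run:
```python
from h import *
go(-.05,0,.04,8); go(-.02,0,.03,8)
h=go(.012,0,.012,7.5)
if h: 
    for _ in range(4): sleep(.05); print(get_state()["contact_force"])
```

```text
ok [ 0.4704 -0.0496  0.0207] [-0.7377  0.2879 -3.9357] 14.25
ok [ 0.4714 -0.0196  0.0207] [-0.739   0.4818 -3.2266] 15.4
hit [ 0.4715 -0.0068  0.0204] [-0.2322 -1.1505 -2.1588] 16.74
[-0.2564 -0.1916 -4.2892]
[ 0.4439  0.2094 -2.8287]
[-0.1579  0.0943 -3.1204]
[ 0.0622 -0.119  -3.0353]
```

Run:
```python
from h import *
f=shot("top","t7.png",(150,190,310,270),5); g=shot("side","s7.png",(230,150,350,270),5)
print(w(f,[(105+350/4-.4,190+135/4-.4)],.04), get_state()["position"])
```

```text
[[0.478  0.1748]] [ 0.4708 -0.0074  0.0199]
```

View pics/t7.png

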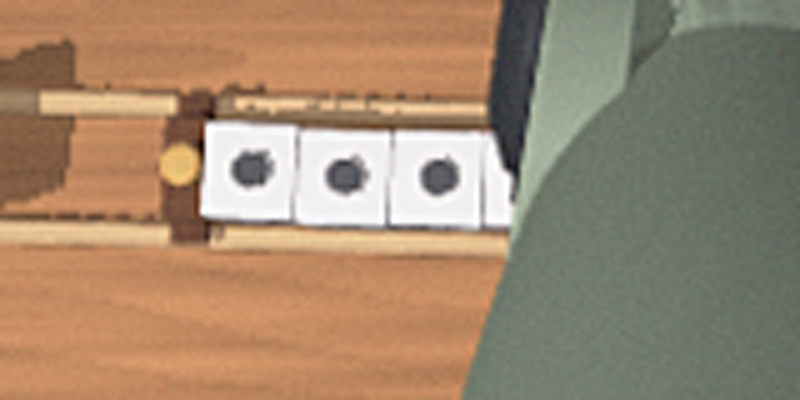

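View pics/s7.png

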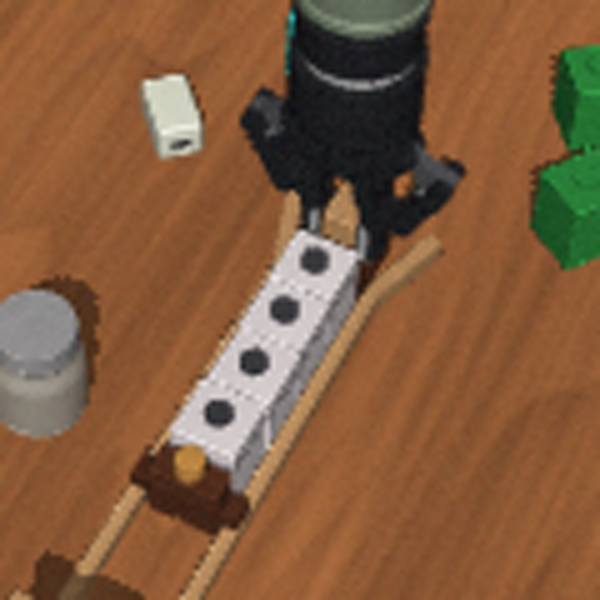

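Run:
```python
from h import *
y=-.0074; u=np.array([.034,1,0])/np.hypot(1,.034)
F=lambda: float(np.dot(get_state()["contact_force"],-u))
for k in range(30):
    y+=.0004
    h=move_l([ax(y),y,.0207],.008,until_force=9)
    fs=[]
    for _ in range(3): sleep(.03); fs.append(F())
    fm=np.mean(fs); print(round(y,4),h,np.round(fs,1),get_state()["position"])
    if fm>7 or max(fs)>10: break
s=get_state();print(s["clock"],s["contact_force"])
```

```text
-0.007 False [ 0.4 -0.2 -0.2] [ 0.472  -0.007   0.0207]
-0.0066 False [2.  1.4 1.4] [ 0.4719 -0.0068  0.0207]
-0.0062 False [4.9 3.7 3.6] [ 0.472  -0.0068  0.0208]
-0.0058 False [6.4 6.1 5.7] [ 0.472  -0.0067  0.0208]
-0.0054 False [6.9 7.5 7.2] [ 0.472  -0.0067  0.0208]
18.8417 [-0.6176 -7.214  -2.3354]
```

Run:
```python
from h import *
y=-.0054; u=np.array([.034,1,0])/np.hypot(1,.034)
F=lambda: float(np.dot(get_state()["contact_force"],-u))
for k in range(12):
    y+=.0002
    move_l([ax(y),y,.0207],.006)
    fs=[]
    for _ in range(4): sleep(.03); fs.append(F())
    fm=np.mean(fs); print(round(y,4),np.round(fs,1),get_state()["position"])
    if fm>11.7 or max(fs)>14: break
fs=[]
for _ in range(20): sleep(.05); fs.append(F())
print(np.round(fs,1),get_state()["position"],get_state()["clock"])
```

```text
-0.0052 [7.7 8.3 8.9 7.7] [ 0.472  -0.0067  0.0208]
-0.005 [8.9 8.2 9.4 7.9] [ 0.4721 -0.0067  0.0208]
-0.0048 [8.9 9.5 8.8 9.3] [ 0.4721 -0.0067  0.0208]
-0.0046 [10.1  9.5  9.2 10.1] [ 0.4721 -0.0067  0.0208]
-0.0044 [10.2  9.9 11.  10. ] [ 0.4722 -0.0067  0.0209]
-0.0042 [11.5 11.  10.7 11.4] [ 0.4723 -0.0067  0.0209]
-0.004 [11.5 10.9 10.5 11. ] [ 0.4723 -0.0066  0.0209]
-0.0038 [11.6 11.1 11.4 11.8] [ 0.4724 -0.0066  0.0209]
-0.0036 [11.8 13.2 12.5 11.7] [ 0.4725 -0.0066  0.0209]
[11.1 12.  12.2 12.4 12.2 11.9 12.7 11.8 11.6 11.9 12.8 11.3 13.  12.1
 11.7 12.1 11.8 12.  12.2 11.9] [ 0.4725 -0.0066  0.0209] 23.2917
```

Run:
```python
from h import *
y=-.0062
move_l([.4722,y,.0207],.006); print(get_state()["contact_force"])
for z in (.0203,.0200,.0197,.0194,.0191):
    move_l([.4722,y,z],.006); sleep(.06); s=get_state(); print(z,s["position"],s["contact_force"])
    if s["contact_force"][2]>-1: break
y=-.0066
move_l([.4722,y,z],.006); sleep(.1); print(get_state()["contact_force"])
shot("side","s8.png",(230,130,370,270),5); print(get_state()["clock"])
```

```text
[-0.659  -6.1966 -2.994 ]
0.0203 [ 0.4725 -0.0067  0.0205] [-0.3934 -6.5812 -2.2092]
0.02 [ 0.4726 -0.0067  0.0203] [-1.2347 -4.6562 -0.6816]
[ 0.0255 -5.2655 -0.4287]
24.8917
```

View pics/s8.png

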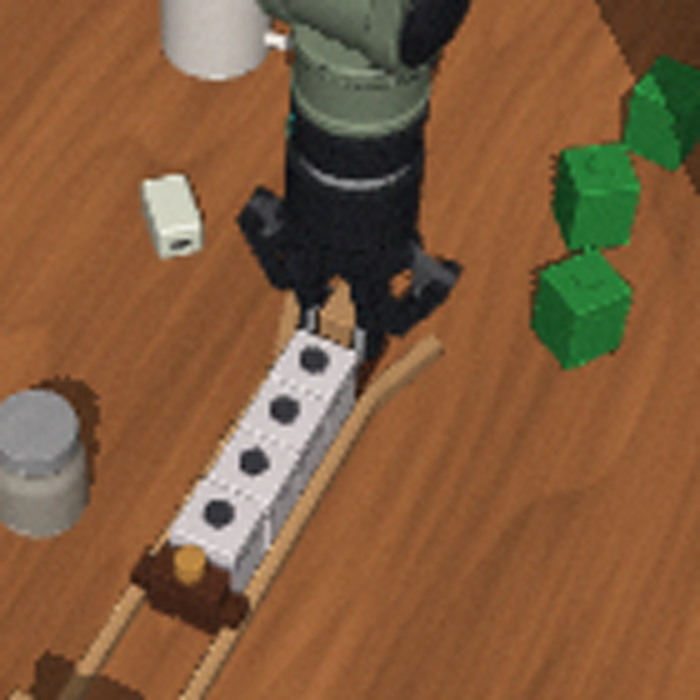

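Run:
```python
from h import *
for y in (-.0068,-.0070,-.0072,-.0074):
    move_l([.4722,y,.0199],.006); sleep(.08); s=get_state(); print(y,s["position"],s["contact_force"])
    if s["contact_force"][1]>-2: break
let_go(); s=get_state(); print(s["position"],s["contact_force"],s["finger_gap"])
p=s["position"]; move_l([p[0],p[1],.15],.08); print(get_state()["contact_force"],get_state()["clock"])
set_joints([-1.473, 0.326, -0.193, 1.052, 0, 1.437]); sleep(.2)
shot("top","t9.png",(130,150,330,300),4); shot("side","s9.png",(220,110,380,270),5);shot("top","t9f.png"); print(get_state()["clock"])
```

```text
-0.0068 [ 0.4725 -0.0067  0.02  ] [ 0.9401 -4.5689 -0.6412]
-0.007 [ 0.4722 -0.0068  0.0198] [ 0.923  -2.7225 -2.1084]
-0.0072 [ 0.4718 -0.0068  0.0197] [ 1.0674 -0.7716 -2.1668]
[ 0.4722 -0.0072  0.0199] [ 0.9113 -0.8343 -0.4434] 1.0029827404361547
[-0.6588 -0.1617 -0.7583] 28.3
30.925
```

View pics/t9.png

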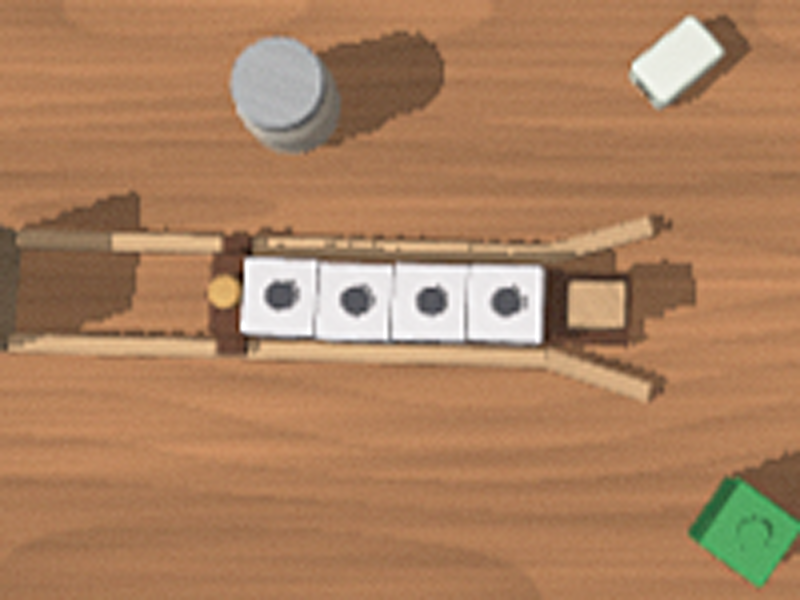

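View pics/s9.png

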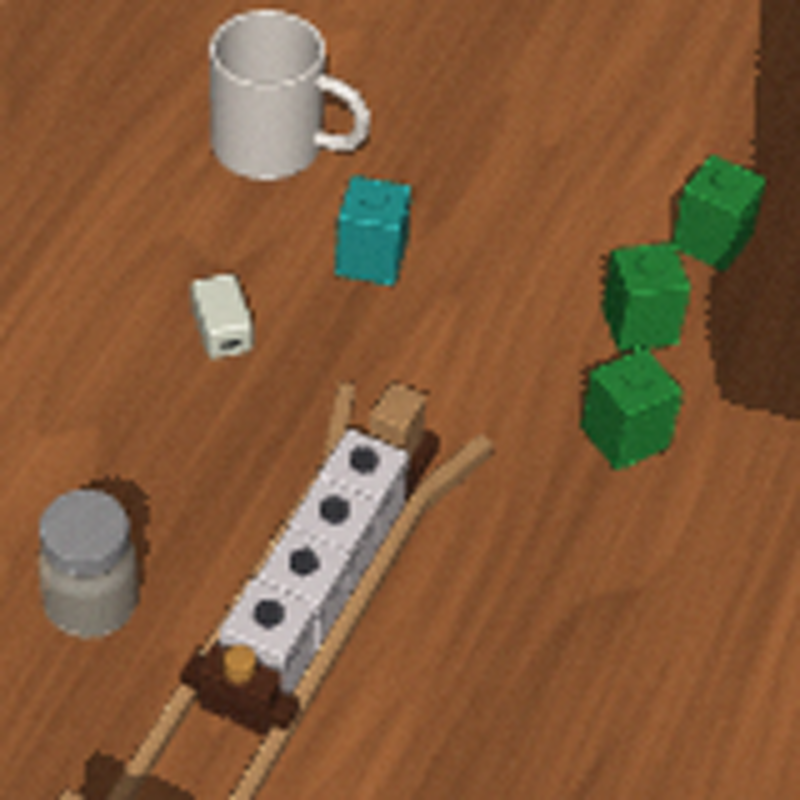

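View pics/t9f.png

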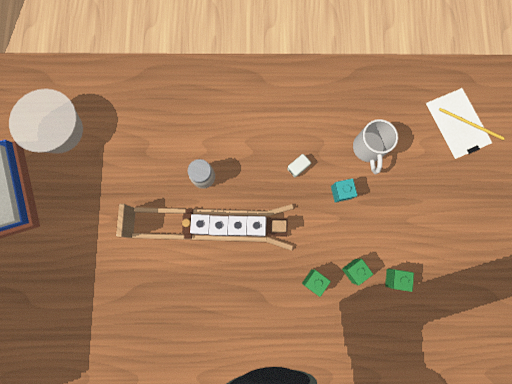

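```bash
python3 -c "
from h import *
sign_off(); print(get_state()['clock'])"
```

```text
the job is handed in; nothing more can be done
the job is handed in; nothing more can be done
```

The four tins are in the bay as one closed row against the stop. The push block stands upright behind tin 4, released, and the job is handed in. The last clock reading was about 31 s, against the 67 s limit.

- **Push:** I took the block by its post, turned it into line with the bay and pushed the row in along the bay's middle line. The gripper itself never pushed a tin. I lifted the block about 1 mm to turn it and carried it just off the desk during the push. I set it back down before letting go.
- **Stop and press:** I felt the stop about 168 mm past the throat. I then raised the force in small steps and held it at about 12 N (11.1 to 13.0 N) for 1 s. The highest force I read during the press was 13.2 N.
- **Release:** I eased the force to about 0.8 N, still touching tin 4, then opened the fingers and drew the arm clear.

**Last checks:** The final pictures from both cameras show the row closed and between the rails, with tin 1 at the stop. The mug, jar, charger and green and turquoise look-alikes are where they were.

- **Sideways offset:** Tin 1 sits about 1 to 2 mm to one side of tin 2, and the row lies slightly towards one rail.
- **Block contact:** The front of the block is partly hidden from above. Its contact with tin 4 rests on the last force reading and on picture measurements good to about 1 mm.
- **Camera disagreement:** The two cameras' positions differed by 3 to 8 mm. I worked mainly from the top view and checked it against the block once it was in the gripper.

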